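# Fit the L-foot to its mount and leave the hand nut a quarter turn loose

### The job

Take the aluminium L-foot with the open slot out of the blue bin and slide it, slot first and upright leg up, under the knurled brass nut on the mount until it lies flat on the plate with the stud at the closed end of its slot, and let go of it. Then screw the nut down until it bottoms out on the foot, back it off a quarter turn so that the foot stays adjustable, and finish while holding the nut there, still gripped. Leave the other parts in the bin.

Things in the scene. Friction and masses are not known exactly. Their poses are not given: they have to be found in the camera images.
- foot: Part to fit, loose bright aluminium L-foot, 120 g. Flat leg 106 x 44 mm, 6 thick, x = -74 to +32 mm; upright leg 44 wide, 55 high, x = -74 to -66. Slot 20 wide from x = -10 (closed end) to +32 (open, free end). Origin on the underside, where the stud belongs in the slot. x along the flat leg to the free end, z up. Starts on the bin floor, flat leg down, x away from the robot within 0.45 rad.
- foot_grip (a point): Point in the middle of the foot's upright leg, at x = -70 mm, 36 mm above the underside; the leg is 8 mm thick here along the foot's x, and can be pinched across that thickness from above.
- mount: Fixed mount on the bench, place and yaw vary. Origin on the bench below the stud axis, z up. Plywood nest 170 x 170 mm, 18 thick; on it a grey plate 130 x 130 mm, its top 30 mm above the bench; from its middle a steel stud of 16 mm diameter, its top 78 mm above the bench. The foot may come in from any side.
- stud_seat (a point): Centre of the stud at the top of the base plate, 30 mm above the bench: the foot's origin belongs here, within 7 mm.
- nut_mid (a point): On the axis of the knurled brass nut, half way up. Nut 40 mm in diameter (42 over the knurl), 28 high; grip it across from above, finger tips clear of the foot. A captive washer, 38 mm across and 3 thick, rides under it: its underside is 17 mm below this point. The stud stands out above the nut by up to 11 mm.
- nut_mark (a point): Middle of the red paint mark on the nut's top face, 14.5 mm from its axis; it goes round with the nut and shows how far it has turned.
- nut (a joint): Turn of the nut, rad: 0 bottomed out on the foot (hard stop, washer 6 mm above the plate), growing as it unscrews, anticlockwise from above; clockwise screws it down, 8 mm of height per full turn. Starts at 3.6 to 4.8 (washer's underside 10.6 to 12.1 mm above the plate); top stop at 5.4, it cannot come off. Takes about 0.07 N m to turn and stays where it is left.
- bin: Fixed blue open bin, 250 mm (its x) by 300 mm (its y) outside, walls and floor 5 mm thick; origin under the middle of its floor, z up. Walls 70 mm high, the one towards the robot (its -x) 45 mm.
- angle: Bystander in the bin: dark steel angle with round holes and no slot, flat leg 65 x 44 mm, upright leg 50 mm high; origin under the middle of its flat leg. Stays in the bin.
- bolt: Bystander in the bin: hex bolt lying down, 70 mm long, 24 to 28 mm head; origin at the bin floor under the middle. Stays in the bin.
- spacer: Bystander in the bin: black tube 30 mm in diameter and 30 mm high, standing; origin under its middle. Stays in the bin.
- plate_washer: Bystander in the bin: flat square steel washer 40 x 40 mm, 5 mm thick, with a hole; origin under its middle. Stays in the bin.
There are look-alikes about, which are no part of the job. There is more than one size of the foot; the one meant has the size given above.

How it is judged:
By the outcome, as a careful person would: the job done as asked, in the order asked, and still so for the second after the job is handed in, while the arm keeps its last pose, push and grip.
It also fails if it takes over 67 s, if anything falls off the work surface, if the arm or the gripper's body presses on something with over 40 N, if the wrist force passes 120 N, or if a joint passes its speed limit or range.

### The arm

A 7-joint arm with a two-finger parallel gripper is mounted at the origin on the work surface. World frame = base frame: x ahead of the robot, y to its left, z up, the work surface at z = 0. Lengths are in m, angles in rad, forces in N, time in s.
With the tool pointing down it reaches from about 0.425 to 1.025 m from the base axis. Payload 9.4 kg.
Tool frame: the origin (TCP) lies at the very end of the fingers, on their centre line; the grasp point (between the pads) lies 19 mm behind it; z points along the fingers, y is the line along which they close (so a half turn about z gives the same grasp; the last joint's range is limited). The gripper opens to 85 mm and grips with 20 to 120 N. Pads are 22 mm wide; open, the fingers measure 114 mm over their backs; the gripper's body (76 mm by 85 mm) begins 54 mm behind the grasp point. The pads swing forward as they close: fully open they stand 13 mm farther back than shut.
Start: joints at [1.033, 0.599, -0.003, 1.599, 0.002, 0.943, -0.08], TCP at [0.322, -0.649, 0.231] pointing down, gripper open.
Joint ranges: [-2.57, 2.57], [-0.35, 1.97], [-1.29, 1.29], [0.11, 2.56], [-1.05, 4.19], [0.11, 1.86], [-2.63, 2.63]. Speed limits (rad/s): [2.22, 2.22, 3.01, 3.01, 3.14, 3.14, 3.14].

### API

Orientations are given as a rotation vector (axis times angle).
In Python, from workcell import ctrl gives the robot as it stands. The module is installed in compiled form; this text tells all that it offers.
- The arm moves only by the tool step_arm, never from a script. Its argument "deltas" is a list of rows, each an object with "hand": the gripper's target within -1 to 1 (fully open at 1, half-way at 0, shut at -1); "linear": the shift along the world's x, y, z in units of 30 mm (1.0 is 30 mm), a list of three; "turn": the turn about the world's z in units of 8 degrees (1.0 is 8 degrees). A call has 1 to 20 rows; each row shifts and turns the commanded pose from where the row before left it; what a row does not reach is not made up. A row lasts 1/8 s, in which the tool goes at most 62.5 mm and 10.7 degrees, less where a joint would pass 70% of its speed; a pose out of reach is approached as far as the arm can. A call is refused whole if a number of a shift passes 1 or a number of a turn 1, either way. A call with a gripper value outside its range is refused whole. The fingers move at their own pace and stop on an object; "grip_force" is the grip in N (left out, the last holds). Time passes only in rows, so rows that do not move let the fingers close. It gives the time, the measured TCP pose, the force, the opening and the grip force at its end, in the units of the state.
- ctrl.observe(): the state, without advancing time (a new reading comes with each control period).
- ctrl.snapshot(name): name is "scene" or "top" or "wrist"; returns (picture, depth): 420x560x3 uint8, blue, green, red; 420x560 float32, m along the optical axis (not along the pixel's ray), 0 where there is no reading.
- ctrl.calibration(name): a dict with "intrinsics" (3x3 intrinsics, pixels), "R" (3x3) and "t" (3): a world point X has camera coordinates R X + t. Camera axes: x right, y down, z forward; pixel columns grow to the right and rows downward; lengths in m; the calibration is good to about 2 mm. A picture is of the moment at which its call begins: read the wrist's pose just before it. calibration takes no time and is no camera call; for the wrist camera it gives the pose at the moment of the call.
- ctrl.finish_job(): hands the job in; it is judged then, once.
The state is a dict: "time": time; "joints": joint angles; "joint_vel": joint speeds; "tau": joint torques, N m; "tool_pos": TCP position; "ee_rot": TCP orientation; "ft_force": force on the tool from outside, world axes, zero at the start; "wrist_torque": the same for the moment, N m; "grip_width": finger opening in m; "grasp_force": force on a finger pad.
Only numpy, scipy, OpenCV 4.12 (cv2) and the standard library are available. Lean on these libraries where they do the work, as an engineer would, in place of code of your own. Each camera call takes 0.05 s, during which the arm holds its last target. There are 200 camera calls.

## Working session

There is one attempt and no reset: what is moved stays moved. The work goes in short steps, Python scripts to look and compute and a tool call to move; the robot and the scene stay as the last step left them, time stands still between calls to the robot, and variables do not carry over. Pictures are saved under pics/ and viewed, at most 10 in all, crops included, and the job is handed in when it is done.

Besides the shell and the picture viewer there is one more tool, called after "Call:" in YAML: its name, and indented under it one key for each argument. step_arm: Moves the arm, as the interface text tells. Its arguments: {"type":"object","properties":{"deltas":{"type":"array","items":{"type":"object","properties":{"hand":{"type":"number"},"linear":{"type":"array","items":{"type":"number"}},"turn":{"type":"number"}}}},"grip_force":{"type":"number"}},"required":["deltas"]}

```bash
mkdir -p pics
cat > h.py <<'E'
import numpy as np, cv2
from workcell import ctrl
def cal(n):
    c=ctrl.calibration(n); return np.array(c["intrinsics"]),np.array(c["R"]),np.array(c["t"])
def pts(depth,c):
    K,R,t=c; v,u=np.mgrid[:depth.shape[0],:depth.shape[1]]
    P=np.stack([(u-K[0,2])/K[0,0]*depth,(v-K[1,2])/K[1,1]*depth,depth],-1)
    return (P-t)@R
def ray(u,v,z,c):
    K,R,t=c; d=R.T@np.array([(u-K[0,2])/K[0,0],(v-K[1,2])/K[1,1],1]); o=-R.T@t
    return o+d*(z-o[2])/d[2]
E
python3 - <<'E'
from h import *
s=ctrl.observe(); print(s)
for n in ("top","scene"):
    p,d=ctrl.snapshot(n); c=cal(n); cv2.imwrite(f"pics/{n}0.png",p); np.savez(n+"0.npz",p=p,d=d,K=c[0],R=c[1],t=c[2]); print(n,c[0][0,0],-c[1].T@c[2],c[1][2])
E
```

```text
{'time': 0.0, 'joints': array([ 1.03329927,  0.6001263 , -0.00253341,  1.60010283,  0.00178625,
        0.9428994 , -0.07979315]), 'joint_vel': array([-0.00040231,  0.00012718,  0.0007495 ,  0.00115032, -0.00165204,
       -0.00051044, -0.00078995]), 'tau': array([ 2.25510439e-04, -7.76450729e+01,  1.56510931e+00, -2.58005834e+01,
        1.24174735e-02,  9.13208612e-03,  7.53639983e-05]), 'tool_pos': array([ 0.32216111, -0.64898071,  0.2304259 ]), 'ee_rot': array([-3.05714190e+00, -7.17173952e-01,  7.54795861e-04]), 'ft_force': array([-0.09579136,  0.02175479, -0.42526712]), 'wrist_torque': array([ 0.00499596, -0.04569724, -0.05035727]), 'grasp_force': 0.0, 'grip_width': 0.08500649514347294}
top 478.97360477697964 [0.47190321 0.11456862 0.9266584 ] [ 0.11148984 -0.03859845 -0.9930157 ]
scene 385.94140582121037 [0.98850729 0.27263071 0.56304605] [-0.6262342  -0.28357344 -0.7262347 ]
```

View pics/top0.png

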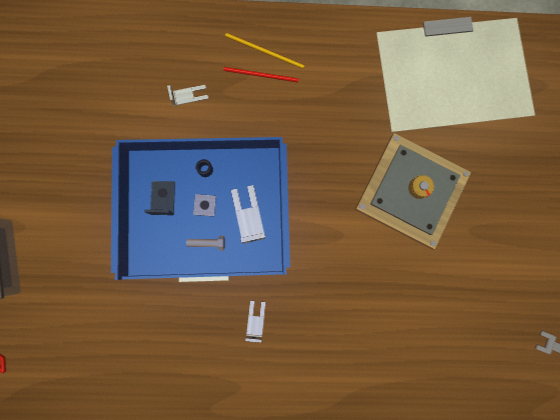

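View pics/scene0.png

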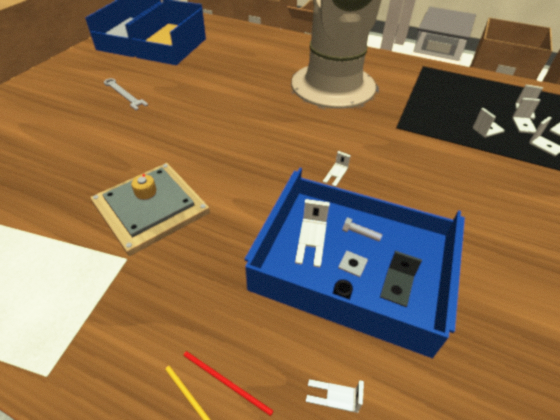

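Candidates for the foot in the top view: the one in the bin at (248,214), and small look-alikes on the bench at (187,95) and (256,322). The scene view shows the same three at (312,232), (335,395) and (338,170). The mount's nut is at (423,186). The bin one looks right: it is the only one in the bin and the largest. I'll check its size and confirm with an enlarged crop.

```bash
cat > m.py <<'E'
from h import *
z=np.load("top0.npz"); p,d=z["p"],z["d"]; c=(z["K"],z["R"],z["t"]); W=pts(d,c)
hsv=cv2.cvtColor(p,cv2.COLOR_BGR2HSV)
wh=((hsv[...,1]<60)&(hsv[...,2]>150)).astype(np.uint8)
for name,(u0,v0,u1,v1),zz in (("bin",(225,175,272,250),.011),("A",(160,78,215,110),.006),("B",(240,295,272,348),.006)):
    m=np.zeros_like(wh); m[v0:v1,u0:u1]=wh[v0:v1,u0:u1]
    n,l,st,_=cv2.connectedComponentsWithStats(m); k=1+np.argmax(st[1:,4]); m=l==k
    vs,us=np.nonzero(m); P=np.array([ray(u,v,zz,c)[:2] for u,v in zip(us,vs)])
    r=cv2.minAreaRect((P*1000).astype(np.float32)); print(name,m.sum(),r,"z pct",np.percentile(W[m][:,2],[5,50,95]))
    hi=m&(W[...,2]>.03)
    print("  upright",hi.sum(),W[hi].mean(0) if hi.any() else None, cv2.minAreaRect((W[hi][:,:2]*1000).astype(np.float32)) if hi.sum()>5 else None)
    pp=W[m&(W[...,2]<.02)]; print("  flat",cv2.minAreaRect((pp[:,:2]*1000).astype(np.float32)))
# nut, plate
br=((hsv[...,0]>12)&(hsv[...,0]<32)&(hsv[...,1]>140)&(hsv[...,2]>120)).astype(np.uint8); br[:, :405]=0; br[:,445:]=0; br[:170]=0; br[205:]=0
m=br>0; print("nut",m.sum(),W[m].mean(0),np.percentile(W[m][:,2],[5,50,95]))
t=np.zeros_like(m); t[170:205,405:445]=W[170:205,405:445,2]>.05; print("top depth",t.sum(),W[t].mean(0),cv2.minEnclosingCircle((W[t][:,:2]*1000).astype(np.float32)),W[t][:,2].max())
red=np.zeros_like(m); R=((hsv[...,0]<9)|(hsv[...,0]>172))&(hsv[...,1]>150)&(hsv[...,2]>120); red[170:205,405:445]=R[170:205,405:445]
print("red",red.sum(),W[red].mean(0) if red.any() else 0)
g=np.zeros_like(wh); g[130:250,355:475]=((W[...,2]>.024)&(W[...,2]<.036))[130:250,355:475]
print("plate",cv2.minAreaRect((W[g>0][:,:2]*1000).astype(np.float32)),W[g>0].mean(0))
g=np.zeros_like(wh); g[130:250,355:475]=((W[...,2]>.012)&(W[...,2]<.1))[130:250,355:475]
print("nest",cv2.minAreaRect((W[g>0][:,:2]*1000).astype(np.float32)))
a=cv2.resize(p[165:255,215:285],None,fx=5,fy=5,interpolation=2); b=cv2.resize(p[165:210,400:445],(450,450),interpolation=2)
s=np.load("scene0.npz")["p"]
cv2.imwrite("pics/crop.png",cv2.resize(np.hstack([a,b]),(780,439)))
E
python3 m.py
```

```text
bin 984 ((562.0990600585938, 150.59713745117188), (102.70301055908203, 45.5318717956543), 13.719381332397461) z pct [0.00882055 0.01176743 0.060508  ]
  upright 106 [0.51293369 0.13776618 0.07673011] ((495.7384033203125, 136.87359619140625), (50.26280975341797, 41.66737747192383), 3.442060708999634)
  flat ((564.7611694335938, 151.05728149414062), (97.61639404296875, 43.93116760253906), 14.488330841064453)
A 363 ((794.8126831054688, 270.5442810058594), (28.376384735107422, 64.0510482788086), 13.974662780761719) z pct [0.00176421 0.00456896 0.00746614]
  upright 2 [0.47190321 0.11456862 0.9266584 ] None
  flat ((795.451904296875, 270.5644226074219), (29.763975143432617, 63.70050811767578), 13.910074234008789)
B 431 ((363.72552490234375, 129.20196533203125), (29.48119354248047, 63.90229797363281), 85.32968139648438) z pct [0.00152031 0.00422221 0.0071047 ]
  upright 0 None None
  flat ((363.5483703613281, 129.26309204101562), (29.67486000061035, 63.86874008178711), 85.50493621826172)
nut 260 [ 0.61498565 -0.16746268  0.07634584] [0.07073888 0.07321859 0.07558091]
top depth 461 [ 0.61286595 -0.16533404  0.07513792] ((547.8323974609375, -36.025367736816406), 168.65296936035156) 0.9266583970277414
red 13 [ 0.60198227 -0.17764455  0.07452386]
plate ((622.0628051757812, -171.0347900390625), (148.27175903320312, 144.1087188720703), 63.98609924316406) [ 0.61361365 -0.16767775  0.03073796]
nest ((615.349853515625, -170.5022735595703), (171.38966369628906, 171.61123657226562), 64.03692626953125)
```

View pics/crop.png

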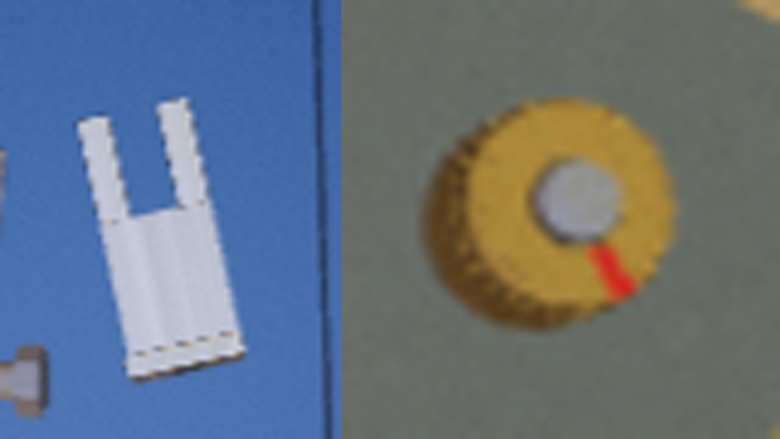

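The bin part measures about 44 x 104 mm and has an open slot, so it is the foot. The look-alikes are only about 29 x 64 mm. In the crop the foot's slot points away from the robot and to its left, and the red nut mark is at lower right of the nut.

Call:
step_arm:
  deltas:
    - {"hand":0,"linear":[0.24,1,0],"turn":0.5}
    - {"hand":0,"linear":[0.24,1,0],"turn":0.5}
    - {"hand":0,"linear":[0.24,1,0],"turn":0.5}
    - {"hand":0,"linear":[0.24,1,0],"turn":0.5}
    - {"hand":0,"linear":[0.24,1,0],"turn":0.5}
    - {"hand":0,"linear":[0.24,1,0],"turn":0.5}
    - {"hand":0,"linear":[0.24,1,0],"turn":0.5}
    - {"hand":0,"linear":[0.24,1,0],"turn":0.5}
    - {"hand":0,"linear":[0.24,1,0],"turn":0.5}
    - {"hand":0,"linear":[0.24,1,0],"turn":0.5}
    - {"hand":0,"linear":[0.24,1,0],"turn":0.5}
    - {"hand":0,"linear":[0.24,1,0],"turn":0.5}
    - {"hand":0,"linear":[0.24,1,0],"turn":0.5}
    - {"hand":0,"linear":[0.24,1,0],"turn":0.5}
    - {"hand":0,"linear":[0.24,1,0],"turn":0.5}
    - {"hand":0,"linear":[0.24,1,0],"turn":0.5}
    - {"hand":0,"linear":[0.24,1,0],"turn":0.5}
    - {"hand":0,"linear":[0.24,1,0],"turn":0.5}
    - {"hand":0,"linear":[0.24,1,0],"turn":0.5}
    - {"hand":0,"linear":[0.24,1,0],"turn":0.2}
  grip_force: 40

```text
time: 2.6
tool_pos: [0.4663, -0.0474, 0.2313]
ee_rot: [1.929, 2.479, 0.0]
ft_force: [-0.2, 0.1, -0.2]
grip_width: 0.0428
grasp_force: 0.0
```

```bash
cat >> h.py <<'E'
def yaw():
    s=ctrl.observe(); R,_=cv2.Rodrigues(np.array(s["ee_rot"])); return s,np.degrees(np.arctan2(R[1,1],R[0,1])),R
E
python3 - <<'E'
from h import *
s,y,R=yaw(); print(s["time"],s["tool_pos"],"yaw",y,s["joints"],s["grip_width"])
z=np.load("top0.npz"); c=(z["K"],z["R"],z["t"]); print("nut",ray(423.2,185.1,.0725,c),"stud",ray(424.5,185,.078,c),"mark",ray(427.4,192.5,.0725,c))
E
```

```text
2.6 [ 0.46634415 -0.04743503  0.23133998] yaw 14.226289321553665 [ 0.34891054  0.32668179 -0.47213172  2.14787118  0.22518974  0.71307479
 -0.02479903] 0.0427598887358388
nut [ 0.6159453  -0.17074051  0.0725    ] stud [ 0.61527139 -0.17129578  0.078     ] mark [ 0.60250398 -0.17836914  0.0725    ]
```

Call:
step_arm:
  deltas:
    - {"hand":0,"linear":[0.224,0.884,-0.38],"turn":0}
    - {"hand":0,"linear":[0.224,0.884,-0.38],"turn":0}
    - {"hand":0,"linear":[0.224,0.884,-0.38],"turn":0}
    - {"hand":0,"linear":[0.224,0.884,-0.38],"turn":0}
    - {"hand":0,"linear":[0.224,0.884,-0.38],"turn":0}
    - {"hand":0,"linear":[0.224,0.884,-0.38],"turn":0}
    - {"hand":0,"linear":[0.224,0.884,-0.38],"turn":0}
    - {"hand":0,"linear":[0,0,0],"turn":0}

```text
time: 3.6
tool_pos: [0.5128, 0.1395, 0.1508]
ee_rot: [-1.927, -2.48, -0.001]
ft_force: [0.0, -0.4, 0.5]
grip_width: 0.0429
grasp_force: 0.0
```

Run:
```python
from h import *
s,y,R=yaw(); print(s["time"],s["tool_pos"],"yaw",y)
c=cal("wrist"); p,d=ctrl.snapshot("wrist"); cv2.imwrite("pics/w1.png",p); np.savez("w1.npz",p=p,d=d,K=c[0],R=c[1],t=c[2])
W=pts(d,c); print("cam",-c[1].T@c[2],c[1][2])
hsv=cv2.cvtColor(p,cv2.COLOR_BGR2HSV)
m=(hsv[...,1]<70)&(hsv[...,2]>110)&(d>0)&(W[...,2]>.056)&(W[...,2]<.064)&(abs(W[...,0]-.513)<.04)&(abs(W[...,1]-.138)<.04)
print("leg top",m.sum(),W[m].mean(0),cv2.minAreaRect((W[m][:,:2]*1000).astype(np.float32)))
```

```text
3.6 [0.51283588 0.13948777 0.15082706] yaw 14.314751785482528
cam [0.492454   0.22111598 0.29380319] [ 0.07957866 -0.31728656 -0.94498491]
leg top 461 [0.51258919 0.14147685 0.0601473 ] ((513.067626953125, 139.7676544189453), (7.814501762390137, 44.212806701660156), 14.136220932006836)
```

View pics/w1.png

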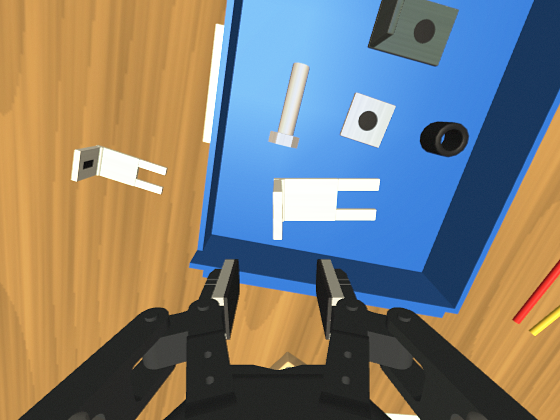

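The wrist view shows the foot's upright leg at (277,208) ahead of the fingers. By depth the leg top is at (0.513, 0.140), which is under the TCP. Next I descend and grip.

Call:
step_arm:
  deltas:
    - {"hand":0,"linear":[0,0,-0.8],"turn":0}
    - {"hand":0,"linear":[0,0,-1],"turn":0}
    - {"hand":0,"linear":[0,0,-1],"turn":0}
    - {"hand":0,"linear":[0,0,-0.9],"turn":0}
    - {"hand":0,"linear":[0,0,-0.55],"turn":0}
    - {"hand":0,"linear":[0,0,0],"turn":0}
    - {"hand":-1,"linear":[0,0,0],"turn":0}
    - {"hand":-1,"linear":[0,0,0],"turn":0}
    - {"hand":-1,"linear":[0,0,0],"turn":0}
    - {"hand":-1,"linear":[0,0,0],"turn":0}
    - {"hand":-1,"linear":[0,0,0],"turn":0}
  grip_force: 50

```text
time: 5.03
tool_pos: [0.5139, 0.1362, 0.025]
ee_rot: [1.934, 2.475, 0.002]
ft_force: [-1.0, 0.2, 7.2]
grip_width: 0.0077
grasp_force: 49.6
```

Call:
step_arm:
  deltas:
    - {"hand":-1,"linear":[0,0,0.4],"turn":0}
    - {"hand":-1,"linear":[0,0,0.8],"turn":0}
    - {"hand":-1,"linear":[0,0,1],"turn":0}
    - {"hand":-1,"linear":[0,0,1],"turn":0}
    - {"hand":-1,"linear":[0,0,0.6],"turn":0}
    - {"hand":-1,"linear":[0,0,0],"turn":0}

```text
time: 5.78
tool_pos: [0.5141, 0.1362, 0.1398]
ee_rot: [1.934, 2.474, 0.004]
ft_force: [0.0, 0.2, -0.9]
grip_width: 0.0077
grasp_force: 49.0
```

Run:
```python
from h import *
s,y,R=yaw(); print(s["time"],s["tool_pos"],"yaw",y,s["ft_force"],R[:,2])
p,d=ctrl.snapshot("wrist"); cv2.imwrite("pics/w2.png",p)
```

```text
5.775 [0.51405469 0.1362043  0.13976061] yaw 13.970946571964554 [ 0.02918818  0.16187068 -0.89535227] [ 2.89270335e-03  7.04699710e-04 -9.99995568e-01]
```

View pics/w2.png

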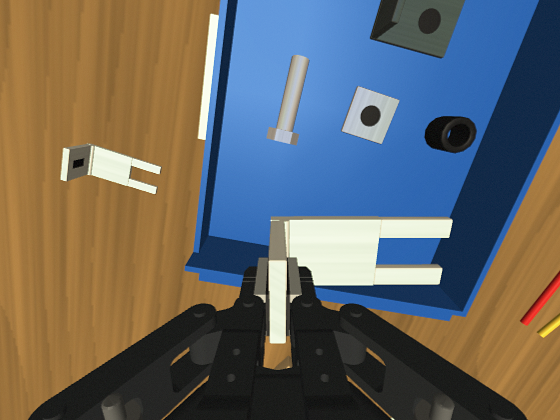

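The wrist view shows the foot held by its upright leg at (278,290) and level. The bystanders are still in the bin. I'll carry it to a pose short of the mount.

Call:
step_arm:
  deltas:
    - {"hand":-1,"linear":[-0.08,-0.4,0],"turn":0}
    - {"hand":-1,"linear":[-0.08,-0.9,0],"turn":0}
    - {"hand":-1,"linear":[-0.08,-1,0],"turn":0}
    - {"hand":-1,"linear":[-0.08,-1,0],"turn":0}
    - {"hand":-1,"linear":[-0.08,-1,0],"turn":0}
    - {"hand":-1,"linear":[-0.08,-1,0],"turn":0}
    - {"hand":-1,"linear":[-0.08,-1,0],"turn":0}
    - {"hand":-1,"linear":[-0.08,-1,0],"turn":0}
    - {"hand":-1,"linear":[-0.08,-1,0],"turn":0}
    - {"hand":-1,"linear":[-0.08,-1,0],"turn":0}
    - {"hand":-1,"linear":[-0.08,-1,-0.3],"turn":0}
    - {"hand":-1,"linear":[-0.08,-0.7,-0.3],"turn":0}
    - {"hand":-1,"linear":[0,-0.3,-0.4],"turn":0}
    - {"hand":-1,"linear":[0,0,0],"turn":0}
    - {"hand":-1,"linear":[0,0,0],"turn":0}

```text
time: 7.7
tool_pos: [0.4849, -0.2015, 0.1079]
ee_rot: [-1.932, -2.477, -0.001]
ft_force: [-0.8, 0.4, -0.7]
grip_width: 0.0076
grasp_force: 48.7
```

```bash
cat > f.py <<'E'
from h import *
import sys
s,y,R=yaw(); print(s["time"],s["tool_pos"],"yaw",y,"f",s["ft_force"],"tilt",R[:,2])
tp=s["tool_pos"]; ex=np.array([np.cos(np.radians(y)),np.sin(np.radians(y))]); ey=np.array([-ex[1],ex[0]])
for n in ("top","wrist"):
    c=cal(n); p,d=ctrl.snapshot(n); W=pts(d,c); np.savez(n+"_f.npz",p=p,d=d,K=c[0],R=c[1],t=c[2]); cv2.imwrite(f"pics/{n}_{int(s['time']*100)}.png",p)
    hsv=cv2.cvtColor(p,cv2.COLOR_BGR2HSV); q=W[...,:2]-tp[:2]; a=q@ex; b=q@ey
    bz=tp[2]-.020
    m=(hsv[...,1]<70)&(hsv[...,2]>120)&(d>0)&(a>.012)&(a<.125)&(abs(b)<.04)&(abs(W[...,2]-bz-.006)<.008)
    if m.sum()<50: print(n,"few",m.sum()); continue
    A,B,Z=a[m]*1000,b[m]*1000,W[m][:,2]*1000
    G=np.c_[A,B,np.ones_like(A)]; k=np.linalg.lstsq(G,Z,rcond=None)[0]
    print(n,m.sum(),"top z plane slope/100mm",k[:2]*100,"z at a=0,100",k[2],k[2]+100*k[0])
    print("  rect(a,b rel TCP)",cv2.minAreaRect(np.c_[A,B].astype(np.float32)),"a",np.percentile(A,[.5,99.5]),"b",np.percentile(B,[.5,99.5]))
    fr=A>75; print("  fingers b: ",np.percentile(B[fr],[1,99]) if fr.sum()>9 else None)
E
python3 f.py
```

```text
7.7 [ 0.48489014 -0.20149899  0.10790269] yaw 14.096240090323208 f [-0.76193488  0.35219668 -0.69218875] tilt [-8.76085885e-05  6.71167895e-04 -9.99999771e-01]
top 926 top z plane slope/100mm [0.27254215 0.79186788] z at a=0,100 94.4661935849676 94.73873573402362
  rect(a,b rel TCP) ((56.90277099609375, 2.806110382080078), (44.774574279785156, 89.65392303466797), 89.2493667602539) a [ 12.69324854 100.93245767] b [-19.04056556  24.90348317]
  fingers b:  [-18.8196595   24.74104404]
wrist 8096 top z plane slope/100mm [-0.66045495 -0.97451093] z at a=0,100 94.53838269014545 93.87792774149905
  rect(a,b rel TCP) ((57.244873046875, 3.616800308227539), (45.21731185913086, 90.50169372558594), 89.92137908935547) a [ 12.52334996 101.20378367] b [-18.00905773  25.96463546]
  fingers b:  [-18.01592936  25.9062472 ]
```

Call:
step_arm:
  deltas:
    - {"hand":-1,"linear":[0.04,-0.16,-0.4],"turn":0}
    - {"hand":-1,"linear":[0,0,-0.7],"turn":0}
    - {"hand":-1,"linear":[0,0,-0.5],"turn":0}
    - {"hand":-1,"linear":[0,0,-0.2],"turn":0}
    - {"hand":-1,"linear":[0,0,0],"turn":0}
    - {"hand":-1,"linear":[0,0,0],"turn":0}

```text
time: 8.55
tool_pos: [0.4861, -0.2076, 0.0543]
ee_rot: [1.934, 2.475, 0.0]
ft_force: [0.3, 0.0, -1.7]
grip_width: 0.0074
grasp_force: 48.7
```

```bash
python3 f.py
python3 - <<'E'
from h import *
s,y,R=yaw(); tp=s["tool_pos"]; ex=np.array([np.cos(np.radians(y)),np.sin(np.radians(y))]); ey=np.array([-ex[1],ex[0]])
z=np.load("wrist_f.npz"); p,d=z["p"],z["d"]; W=pts(d,(z["K"],z["R"],z["t"]))
hsv=cv2.cvtColor(p,cv2.COLOR_BGR2HSV)
near=(np.hypot(W[...,0]-.6155,W[...,1]+.171)<.03)&(d>0)
t=near&(W[...,2]>.066)&(W[...,2]<.077)&(hsv[...,1]>100); q=W[t][:,:2]-tp[:2]; print("nut top z",np.median(W[t][:,2]),t.sum(),"a,b of circle",cv2.minEnclosingCircle((np.c_[q@ex,q@ey]*1000).astype(np.float32)))
st=near&(W[...,2]>.0755)&(hsv[...,1]<90); q=W[st][:,:2]-tp[:2]
if st.sum(): print("stud",st.sum(),cv2.minEnclosingCircle((np.c_[q@ex,q@ey]*1000).astype(np.float32)),W[st][:,2].mean())
print("plate z",np.median(W[(np.hypot(W[...,0]-.6155,W[...,1]+.171)<.055)&(d>0)&(W[...,2]<.034)&(W[...,2]>.026)][:,2]))
cv2.imwrite("pics/w3.png",p)
E
```

```text
8.55 [ 0.48606489 -0.20756667  0.05434161] yaw 14.007909798534444 f [ 0.33218509  0.04647904 -1.71563694] tilt [ 5.35241409e-04 -2.44759579e-04 -9.99999827e-01]
top 817 top z plane slope/100mm [-0.06379782 -0.0271735 ] z at a=0,100 41.09426573269177 41.030467909032176
  rect(a,b rel TCP) ((57.02778625488281, 0.8043060302734375), (89.80656433105469, 49.019386291503906), 0.16742387413978577) a [ 12.72265002 101.26751176] b [-19.41320918  24.93796746]
  fingers b:  [-20.60236487  24.75310207]
wrist 8079 top z plane slope/100mm [-0.68736917 -0.97528147] z at a=0,100 40.84700655555533 40.15963738063725
  rect(a,b rel TCP) ((57.328433990478516, 3.677520751953125), (90.63139343261719, 45.353614807128906), 0.0011233200784772635) a [ 12.57628674 101.23191855] b [-18.09570923  25.91822187]
  fingers b:  [-17.9927966   25.82056867]
nut top z 0.0723149424051645 3117 a,b of circle ((133.58592224121094, 7.227243423461914), 20.966163635253906)
stud 534 ((133.19674682617188, 6.770183563232422), 8.648832321166992) 0.07767901167372708
plate z 0.03020403643856096
```

View pics/w3.png

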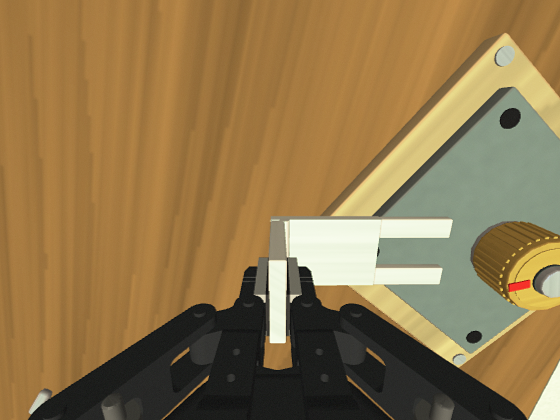

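The wrist view shows the prong ends at (445,228) and (435,275) pointing at the nut at (520,265), slightly to its left. I'll correct about 2 mm sideways and 2.7 mm down, go part way in, then check again.

Call:
step_arm:
  deltas:
    - {"hand":-1,"linear":[-0.017,0.068,-0.09],"turn":0}
    - {"hand":-1,"linear":[0,0,0],"turn":0}
    - {"hand":-1,"linear":[0.16,0.04,0],"turn":0}
    - {"hand":-1,"linear":[0.2,0.05,0],"turn":0}
    - {"hand":-1,"linear":[0.2,0.05,0],"turn":0}
    - {"hand":-1,"linear":[0.09,0.02,0],"turn":0}
    - {"hand":-1,"linear":[0,0,0],"turn":0}
    - {"hand":-1,"linear":[0,0,0],"turn":0}

```text
time: 9.65
tool_pos: [0.5046, -0.2007, 0.0512]
ee_rot: [-1.934, -2.475, 0.0]
ft_force: [0.6, 0.1, -2.1]
grip_width: 0.0074
grasp_force: 48.7
```

```bash
python3 f.py
cat > g.py <<'E'
from h import *
s,y,R=yaw(); tp=s["tool_pos"]; ex=np.array([np.cos(np.radians(y)),np.sin(np.radians(y))]); ey=np.array([-ex[1],ex[0]])
for n in ("wrist","top"):
    z=np.load(n+"_f.npz"); p,d=z["p"],z["d"]; W=pts(d,(z["K"],z["R"],z["t"]))
    hsv=cv2.cvtColor(p,cv2.COLOR_BGR2HSV); near=(np.hypot(W[...,0]-.6155,W[...,1]+.171)<.03)&(d>0)
    def rep(l,m):
        q=(W[m][:,:2]-tp[:2])*1000
        if len(q)>5: print(n,l,len(q),"z",np.median(W[m][:,2]),"a %.1f b %.1f"%tuple((np.percentile(v,1)+np.percentile(v,99))/2 for v in (q@ex,q@ey)))
    rep("nut",near&(W[...,2]>.062)&(W[...,2]<.077)&(hsv[...,1]>100)); rep("stud",near&(W[...,2]>.0755)&(hsv[...,1]<90))
E
python3 g.py
```

```text
9.65 [ 0.50456067 -0.2007335   0.05122143] yaw 13.998565850790609 f [ 0.61949857  0.10752349 -2.08030882] tilt [-3.00084234e-04 -3.68770984e-05 -9.99999954e-01]
top 821 top z plane slope/100mm [-1.47462534  2.39190647] z at a=0,100 38.10456255949681 36.62993721626274
  rect(a,b rel TCP) ((67.64215850830078, 2.1574020385742188), (54.746368408203125, 114.41136932373047), 82.00508117675781) a [ 12.67223934 100.7062817 ] b [-23.30396357  25.24577906]
  fingers b:  [-23.38233007  25.07766179]
wrist 14980 top z plane slope/100mm [-7.86476657 -0.10764732] z at a=0,100 39.49123973184068 31.626473164888445
  rect(a,b rel TCP) ((68.49571228027344, 0.010341644287109375), (79.98340606689453, 112.93968200683594), 89.9796142578125) a [ 12.96808142 123.78972871] b [-39.30357062  39.52953912]
  fingers b:  [-39.32720246  39.44579227]
wrist nut 4706 z 0.07232230676930174 a 113.7 b 5.6
wrist stud 853 z 0.07796362557313014 a 114.4 b 4.9
top nut 338 z 0.0730250167764884 a 114.5 b 4.1
top stud 54 z 0.07871190487325447 a 114.4 b 4.2
```

Call:
step_arm:
  deltas:
    - {"hand":-1,"linear":[-0.008,0.032,0],"turn":0}
    - {"hand":-1,"linear":[0.129,0.032,0],"turn":0}
    - {"hand":-1,"linear":[0.129,0.032,0],"turn":0}
    - {"hand":-1,"linear":[0.129,0.032,0],"turn":0}
    - {"hand":-1,"linear":[0.129,0.032,0],"turn":0}
    - {"hand":-1,"linear":[0.129,0.032,0],"turn":0}
    - {"hand":-1,"linear":[0,0,0],"turn":0}

```text
time: 10.62
tool_pos: [0.5243, -0.1947, 0.0513]
ee_rot: [1.934, 2.476, 0.0]
ft_force: [0.3, 0.1, -1.6]
grip_width: 0.0075
grasp_force: 48.7
```

Call:
step_arm:
  deltas:
    - {"hand":-1,"linear":[0.129,0.032,0],"turn":0}
    - {"hand":-1,"linear":[0.129,0.032,0],"turn":0}
    - {"hand":-1,"linear":[0.129,0.032,0],"turn":0}
    - {"hand":-1,"linear":[0.129,0.032,0],"turn":0}
    - {"hand":-1,"linear":[0.129,0.032,0],"turn":0}
    - {"hand":-1,"linear":[0.1,0.025,0],"turn":0}
    - {"hand":-1,"linear":[0,0,0],"turn":0}
    - {"hand":-1,"linear":[0,0,0],"turn":0}

```text
time: 11.62
tool_pos: [0.5461, -0.1895, 0.0512]
ee_rot: [-1.934, -2.475, 0.0]
ft_force: [-0.5, -1.1, -0.8]
grip_width: 0.0072
grasp_force: 48.7
```

```bash
python3 f.py|head -3; python3 g.py
```

```text
11.625 [ 0.5460665  -0.18945207  0.05122737] yaw 13.998111833254198 f [-0.50304724 -1.10216659 -0.84316841] tilt [-2.47997752e-04 -6.93076101e-05 -9.99999967e-01]
top 569 top z plane slope/100mm [-0.95400468  1.22333066] z at a=0,100 38.09397986013723 37.13997517778784
  rect(a,b rel TCP) ((57.0989875793457, -3.799570083618164), (57.710262298583984, 90.4304428100586), 89.33805084228516) a [ 12.42947922 101.678073  ] b [-21.85606827  24.76904709]
wrist nut 4411 z 0.0724918732415635 a 70.8 b 4.8
wrist stud 5174 z 0.13328023717813126 a 59.9 b 5.9
top nut 331 z 0.07293733325953622 a 71.5 b 3.2
top stud 262 z 0.1441396729710928 a 60.1 b -0.6
```

Call:
step_arm:
  deltas:
    - {"hand":-1,"linear":[0.032,0.008,-0.03],"turn":0}
    - {"hand":-1,"linear":[0,0,-0.03],"turn":0}
    - {"hand":-1,"linear":[0,0,-0.02],"turn":0}
    - {"hand":-1,"linear":[0,0,0],"turn":0}

```text
time: 12.22
tool_pos: [0.5474, -0.1892, 0.05]
ee_rot: [1.933, 2.475, -0.0]
ft_force: [-3.7, 1.0, 13.7]
grip_width: 0.0072
grasp_force: 51.2
```

Contact with the plate. I'll release with a partial opening and lift.

Call:
step_arm:
  deltas:
    - {"hand":-0.7,"linear":[0,0,0],"turn":0}
    - {"hand":-0.5,"linear":[0,0,0],"turn":0}
    - {"hand":-0.3,"linear":[0,0,0],"turn":0}
    - {"hand":-0.3,"linear":[0,0,0],"turn":0}
    - {"hand":-0.3,"linear":[0,0,0.5],"turn":0}
    - {"hand":-0.3,"linear":[0,0,1],"turn":0}
    - {"hand":-0.3,"linear":[0,0,1],"turn":0}
    - {"hand":-0.3,"linear":[0,0,0.6],"turn":0}
    - {"hand":-0.3,"linear":[0,0,0],"turn":0}

```text
time: 13.35
tool_pos: [0.5478, -0.1895, 0.1433]
ee_rot: [1.933, 2.473, 0.001]
ft_force: [0.0, 0.8, -0.6]
grip_width: 0.0299
grasp_force: 0.0
```

```bash
cat > k.py <<'E'
from h import *
s,y,R=yaw(); tp=s["tool_pos"]; print(s["time"],tp,"yaw",y,"w",s["grip_width"],s["ft_force"],"q",s["joints"][[0,6]])
out=[]
for n in ("wrist","top"):
    c=cal(n); p,d=ctrl.snapshot(n); W=pts(d,c); hsv=cv2.cvtColor(p,cv2.COLOR_BGR2HSV)
    r=np.hypot(W[...,0]-.6155,W[...,1]+.171); ok=d>0
    rep=lambda m:(m.sum(),[round((np.percentile(W[m][:,i],1)+np.percentile(W[m][:,i],99))/2,4) for i in (0,1)],np.round(np.median(W[m][:,2]),4)) if m.sum()>5 else None
    print(n,"nut",rep(ok&(r<.03)&(W[...,2]>.06)&(W[...,2]<.077)&(hsv[...,1]>100)),"stud",rep(ok&(r<.02)&(W[...,2]>.0755)&(W[...,2]<.085)&(hsv[...,1]<90)))
    m=ok&(r<.11)&(hsv[...,1]<70)&(hsv[...,2]>120)&(W[...,2]>.033)&(W[...,2]<.04); u=ok&(r<.11)&(r>.045)&(hsv[...,1]<70)&(hsv[...,2]>120)&(W[...,2]>.081)&(W[...,2]<.089)
    for l,mm in (("flat",m),("leg",u)):
        if mm.sum()>9: print("  ",l,cv2.minAreaRect((W[mm][:,:2]*1000).astype(np.float32)),"z",np.percentile(W[mm][:,2],[5,50,95]))
    if n=="wrist": cv2.imwrite(f"pics/k{int(s['time']*100)}.png",p)
    else: cv2.imwrite(f"pics/t{int(s['time']*100)}.png",cv2.resize(p[130:250,355:475],(600,600)))
E
python3 k.py; ls pics
```

```text
13.35 [ 0.54783954 -0.18949747  0.14334377] yaw 13.978145503269626 w 0.029856671672212266 [ 0.01493355  0.75413799 -0.5812339 ] q [0.53759422 0.08669232]
wrist nut (np.int64(1755), [np.float64(0.6138), np.float64(-0.1679)], np.float64(0.0725)) stud (np.int64(303), [np.float64(0.6147), np.float64(-0.1683)], np.float64(0.0781))
   flat ((594.3968505859375, -173.50979614257812), (104.88800048828125, 44.32312774658203), 14.11391830444336) z [0.03498759 0.03633145 0.03762909]
   leg ((546.9013671875, -185.296142578125), (7.533777713775635, 43.7752685546875), 13.653891563415527) z [0.08402771 0.08520682 0.08633367]
top nut (np.int64(347), [np.float64(0.6142), np.float64(-0.1688)], np.float64(0.073)) stud (np.int64(57), [np.float64(0.615), np.float64(-0.1695)], np.float64(0.0788))
   flat ((598.3296508789062, -175.24813842773438), (98.1428451538086, 48.402503967285156), 14.31812572479248) z [0.03419837 0.03683972 0.03913955]
   leg ((546.6475830078125, -185.99960327148438), (7.85909366607666, 44.15726089477539), 14.226631164550781) z [0.08384339 0.08545041 0.08766987]
crop.png
k1335.png
scene0.png
t1335.png
top0.png
top_1162.png
top_770.png
top_855.png
top_965.png
w1.png
w2.png
w3.png
wrist_1162.png
wrist_770.png
wrist_855.png
wrist_965.png
```

The foot lies flat: its top is at 36 mm and the leg top at 85 mm. Its origin is within about 1 mm of the stud. Now I go over the nut and wind the wrist anticlockwise for one long grip.

Call:
step_arm:
  deltas:
    - {"hand":1,"linear":[0.2237,0.0683,0],"turn":0.98}
    - {"hand":1,"linear":[0.2237,0.0683,0],"turn":0.98}
    - {"hand":1,"linear":[0.2237,0.0683,0],"turn":0.98}
    - {"hand":1,"linear":[0.2237,0.0683,0],"turn":0.98}
    - {"hand":1,"linear":[0.2237,0.0683,0],"turn":0.98}
    - {"hand":1,"linear":[0.2237,0.0683,0],"turn":0.98}
    - {"hand":1,"linear":[0.2237,0.0683,0],"turn":0.98}
    - {"hand":1,"linear":[0.2237,0.0683,0],"turn":0.98}
    - {"hand":1,"linear":[0.2237,0.0683,0],"turn":0.98}
    - {"hand":1,"linear":[0.2237,0.0683,0],"turn":0.98}
    - {"hand":1,"linear":[0,0,0],"turn":0.98}
    - {"hand":1,"linear":[0,0,0],"turn":0.98}
    - {"hand":1,"linear":[0,0,0],"turn":0.98}
    - {"hand":1,"linear":[0,0,0],"turn":0.98}
    - {"hand":1,"linear":[0,0,0],"turn":0.98}
    - {"hand":1,"linear":[0,0,0],"turn":0.98}
    - {"hand":1,"linear":[0,0,0],"turn":0.9}
    - {"hand":1,"linear":[0,0,0],"turn":0}

```text
time: 15.7
tool_pos: [0.6137, -0.1685, 0.1402]
ee_rot: [1.489, -2.765, -0.004]
ft_force: [-0.1, -0.6, 1.4]
grip_width: 0.0853
grasp_force: 0.0
```

```bash
python3 k.py
```

```text
15.7 [ 0.61371435 -0.16849714  0.14023492] yaw 146.60328977870813 w 0.08533098796795092 [-0.09559547 -0.64447225  1.4078235 ] q [0.79808284 1.95325257]
wrist nut (np.int64(1721), [np.float64(0.6141), np.float64(-0.17)], np.float64(0.0725)) stud (np.int64(305), [np.float64(0.6146), np.float64(-0.1693)], np.float64(0.0781))
   flat ((594.0008544921875, -173.55908203125), (105.28016662597656, 44.48186492919922), 13.942986488342285) z [0.03507445 0.0362186  0.03778419]
   leg ((546.55517578125, -185.70899963378906), (7.810462474822998, 43.75345230102539), 14.166007041931152) z [0.08409797 0.08520285 0.08622282]
top nut (np.int64(286), [np.float64(0.6153), np.float64(-0.1671)], np.float64(0.0729)) stud (np.int64(57), [np.float64(0.6148), np.float64(-0.169)], np.float64(0.0787))
   flat ((597.7967529296875, -173.36105346679688), (98.53392028808594, 44.48164749145508), 13.634831428527832) z [0.03448647 0.0369274  0.03928898]
   leg ((546.8981323242188, -187.0389862060547), (7.848276615142822, 43.72626495361328), 14.164634704589844) z [0.08318751 0.08559773 0.0877202 ]
```

Call:
step_arm:
  deltas:
    - {"hand":1,"linear":[0.033,-0.023,-0.6],"turn":0}
    - {"hand":1,"linear":[0,0,-1],"turn":0}
    - {"hand":1,"linear":[0,0,-0.9],"turn":0}
    - {"hand":1,"linear":[0,0,-0.5],"turn":0}
    - {"hand":1,"linear":[0,0,-0.19],"turn":0}
    - {"hand":1,"linear":[0,0,0],"turn":0}
    - {"hand":-1,"linear":[0,0,0],"turn":0}
    - {"hand":-1,"linear":[0,0,0],"turn":0}
    - {"hand":-1,"linear":[0,0,0],"turn":0}
    - {"hand":-1,"linear":[0,0,0],"turn":0}
    - {"hand":-1,"linear":[0,0,0],"turn":0}
    - {"hand":-1,"linear":[0,0,0],"turn":0}
  grip_force: 40

```text
time: 17.3
tool_pos: [0.6148, -0.169, 0.0471]
ee_rot: [1.491, -2.765, -0.0]
ft_force: [-4.3, 1.2, 7.8]
grip_width: 0.039
grasp_force: 39.4
```

```bash
cat > q.py <<'E'
from h import *
s,y,R=yaw(); print(s["time"],s["tool_pos"],"yaw %.2f"%y,"w",s["grip_width"],"F",s["ft_force"].round(1),"T",s["wrist_torque"].round(3),"q",s["joints"].round(2),s["grasp_force"])
E
python3 q.py
```

```text
17.3 [ 0.61479491 -0.16895178  0.04710587] yaw 146.66 w 0.03897638046281485 F [-4.3  1.2  7.8] T [ 0.171  0.888 -0.008] q [ 0.74  0.92 -0.93  1.89  0.99  0.87  1.85] 39.445180892944336
```

Call:
step_arm:
  deltas:
    - {"hand":-1,"linear":[0,0,-0.003],"turn":-0.5}
    - {"hand":-1,"linear":[0,0,-0.006],"turn":-1}
    - {"hand":-1,"linear":[0,0,-0.006],"turn":-1}
    - {"hand":-1,"linear":[0,0,-0.006],"turn":-1}
    - {"hand":-1,"linear":[0,0,-0.006],"turn":-1}

```text
time: 17.92
tool_pos: [0.6146, -0.1688, 0.0463]
ee_rot: [0.556, -3.091, 0.0]
ft_force: [-4.6, 2.3, 8.0]
grip_width: 0.0384
grasp_force: 39.4
```

```bash
python3 q.py
```

```text
17.925 [ 0.61460622 -0.16882374  0.0462696 ] yaw 110.41 w 0.03842504196007044 F [-4.6  2.3  8. ] T [0.357 1.079 0.072] q [ 0.67  0.87 -0.8   1.9   0.89  0.78  1.29] 39.363155364990234
```

Call:
step_arm:
  deltas:
    - {"hand":-1,"linear":[0,0,-0.006],"turn":-1}
    - {"hand":-1,"linear":[0,0,-0.006],"turn":-1}
    - {"hand":-1,"linear":[0,0,-0.006],"turn":-1}
    - {"hand":-1,"linear":[0,0,-0.006],"turn":-1}
    - {"hand":-1,"linear":[0,0,-0.006],"turn":-1}
    - {"hand":-1,"linear":[0,0,-0.006],"turn":-1}
    - {"hand":-1,"linear":[0,0,-0.006],"turn":-1}
    - {"hand":-1,"linear":[0,0,-0.006],"turn":-1}
    - {"hand":-1,"linear":[0,0,-0.006],"turn":-1}
    - {"hand":-1,"linear":[0,0,-0.006],"turn":-1}
    - {"hand":-1,"linear":[0,0,-0.006],"turn":-1}
    - {"hand":-1,"linear":[0,0,-0.006],"turn":-1}
    - {"hand":-1,"linear":[0,0,-0.006],"turn":-1}
    - {"hand":-1,"linear":[0,0,-0.006],"turn":-1}
    - {"hand":-1,"linear":[0,0,-0.006],"turn":-1}
    - {"hand":-1,"linear":[0,0,-0.006],"turn":-1}
    - {"hand":-1,"linear":[0,0,-0.006],"turn":-1}
    - {"hand":-1,"linear":[0,0,-0.006],"turn":-1}
    - {"hand":-1,"linear":[0,0,-0.006],"turn":-1}
    - {"hand":-1,"linear":[0,0,-0.006],"turn":-1}

```text
time: 20.42
tool_pos: [0.6152, -0.1683, 0.0427]
ee_rot: [-2.947, -1.085, -0.001]
ft_force: [-3.1, 3.4, 8.6]
grip_width: 0.0391
grasp_force: 39.4
```

```bash
python3 q.py
```

```text
20.425 [ 0.61524485 -0.16825257  0.04272686] yaw -49.57 w 0.03909506405771429 F [-3.1  3.4  8.6] T [0.635 0.721 0.097] q [ 0.24  0.74 -0.1   1.93  0.14  0.48 -0.82] 39.37138259410858
```

Turned 196° so far at about 0.08 N m. I go on in short steps until the stop shows in the torque.

Call:
step_arm:
  deltas:
    - {"hand":-1,"linear":[0,0,-0.004],"turn":-0.7}
    - {"hand":-1,"linear":[0,0,-0.004],"turn":-0.7}
    - {"hand":-1,"linear":[0,0,-0.004],"turn":-0.6}

```text
time: 20.8
tool_pos: [0.6153, -0.1683, 0.0424]
ee_rot: [-3.069, -0.667, -0.001]
ft_force: [-2.4, 2.2, 8.6]
grip_width: 0.0388
grasp_force: 39.3
```

```bash
python3 q.py
```

```text
20.8 [ 0.61533806 -0.16834048  0.04235373] yaw -65.47 w 0.03875011012692097 F [-2.4  2.2  8.6] T [0.576 0.568 0.059] q [ 0.2   0.74 -0.03  1.93  0.04  0.47 -1.  ] 39.34765934944153
```

Call:
step_arm:
  deltas:
    - {"hand":-1,"linear":[0,0,-0.003],"turn":-0.5}
    - {"hand":-1,"linear":[0,0,-0.003],"turn":-0.5}

```text
time: 21.05
tool_pos: [0.6154, -0.1684, 0.0422]
ee_rot: [-3.108, -0.452, -0.001]
ft_force: [-3.1, 2.5, 8.3]
grip_width: 0.039
grasp_force: 39.3
```

```bash
python3 q.py
```

```text
21.05 [ 0.61536726 -0.16836129  0.04217489] yaw -73.44 w 0.038963386718087405 F [-3.1  2.5  8.3] T [0.474 0.62  0.015] q [ 0.17  0.74  0.01  1.93 -0.01  0.47 -1.09] 39.33686435222626
```

Call:
step_arm:
  deltas:
    - {"hand":-1,"linear":[0,0,-0.003],"turn":-0.5}
    - {"hand":-1,"linear":[0,0,-0.003],"turn":-0.5}

```text
time: 21.3
tool_pos: [0.6154, -0.1684, 0.042]
ee_rot: [-3.132, -0.234, -0.001]
ft_force: [-2.5, 2.4, 8.9]
grip_width: 0.0386
grasp_force: 39.3
```

```bash
python3 q.py
```

```text
21.3 [ 0.61541453 -0.16843241  0.0419946 ] yaw -81.44 w 0.03858507959951047 F [-2.5  2.4  8.9] T [0.494 0.494 0.084] q [ 0.15  0.74  0.04  1.94 -0.07  0.47 -1.18] 39.32660937309265
```

Call:
step_arm:
  deltas:
    - {"hand":-1,"linear":[0,0,-0.003],"turn":-0.5}
    - {"hand":-1,"linear":[0,0,-0.003],"turn":-0.5}

```text
time: 21.55
tool_pos: [0.6154, -0.1685, 0.0419]
ee_rot: [-3.141, -0.015, -0.001]
ft_force: [-2.9, 1.3, 9.0]
grip_width: 0.0388
grasp_force: 39.5
```

```bash
python3 q.py
```

```text
21.55 [ 0.61541064 -0.1685069   0.04186294] yaw -89.43 w 0.038795616159121867 F [-2.9  1.3  9. ] T [0.477 0.551 0.339] q [ 0.13  0.74  0.08  1.94 -0.12  0.47 -1.27] 39.53962326049805
```

Call:
step_arm:
  deltas:
    - {"hand":-1,"linear":[0,0,-0.003],"turn":-0.5}
    - {"hand":-1,"linear":[0,0,-0.003],"turn":-0.5}

```text
time: 21.8
tool_pos: [0.6173, -0.1689, 0.0418]
ee_rot: [-3.135, 0.2, -0.006]
ft_force: [3.0, -0.5, 4.3]
grip_width: 0.0387
grasp_force: 40.3
```

```bash
python3 q.py
```

```text
21.8 [ 0.61732211 -0.16888022  0.04183675] yaw -97.31 w 0.038685439342441806 F [ 3.  -0.5  4.3] T [-0.101 -0.766  1.125] q [ 0.11  0.74  0.11  1.94 -0.17  0.47 -1.36] 40.26340305805206
```

The stop shows: the torque rose from 0.08 to 1.1 N m. I unwind in small steps to find zero torque, which is where the nut sits against the stop.

Call:
step_arm:
  deltas:
    - {"hand":-1,"linear":[0,0,0],"turn":0.25}
    - {"hand":-1,"linear":[0,0,0],"turn":0}

```text
time: 22.05
tool_pos: [0.6173, -0.1689, 0.0418]
ee_rot: [-3.138, 0.141, -0.006]
ft_force: [4.1, 0.8, 5.9]
grip_width: 0.0387
grasp_force: 40.4
```

```bash
python3 q.py
```

```text
22.05 [ 0.61731423 -0.16886148  0.04176587] yaw -95.13 w 0.03872681269487706 F [4.1 0.8 5.9] T [ 0.178 -0.719  0.325] q [ 0.11  0.74  0.1   1.94 -0.16  0.47 -1.33] 40.426533222198486
```

Call:
step_arm:
  deltas:
    - {"hand":-1,"linear":[0,0,0],"turn":0.25}
    - {"hand":-1,"linear":[0,0,0],"turn":0}

```text
time: 22.3
tool_pos: [0.6174, -0.1688, 0.0418]
ee_rot: [-3.14, 0.087, -0.006]
ft_force: [2.8, 0.7, 6.1]
grip_width: 0.0385
grasp_force: 40.4
```

```bash
python3 q.py
```

```text
22.3 [ 0.61736486 -0.16876099  0.0418003 ] yaw -93.18 w 0.038541910214163574 F [2.8 0.7 6.1] T [ 0.335 -0.733  0.028] q [ 0.12  0.74  0.09  1.94 -0.14  0.47 -1.31] 40.44801414012909
```

Call:
step_arm:
  deltas:
    - {"hand":-1,"linear":[0,0,0],"turn":0.25}
    - {"hand":-1,"linear":[0,0,0],"turn":0}

```text
time: 22.55
tool_pos: [0.6173, -0.1687, 0.0418]
ee_rot: [-3.141, 0.032, -0.006]
ft_force: [2.8, 3.4, 6.5]
grip_width: 0.039
grasp_force: 40.5
```

```bash
python3 q.py
```

```text
22.55 [ 0.6173421  -0.16870714  0.04183383] yaw -91.18 w 0.038959201853877 F [2.8 3.4 6.5] T [ 0.352 -0.729  0.026] q [ 0.12  0.74  0.08  1.94 -0.13  0.47 -1.29] 40.478307008743286
```

Call:
step_arm:
  deltas:
    - {"hand":0.5,"linear":[0,0,0],"turn":0}
    - {"hand":0.5,"linear":[0,0,0],"turn":0}
    - {"hand":0.5,"linear":[0,0,0],"turn":0}

```text
time: 22.92
tool_pos: [0.6149, -0.1694, 0.0404]
ee_rot: [-3.141, 0.037, 0.001]
ft_force: [-0.8, 0.2, -0.8]
grip_width: 0.0639
grasp_force: 0.0
```

```bash
python3 q.py; python3 k.py
```

```text
22.925 [ 0.61485824 -0.16938968  0.04043222] yaw -91.35 w 0.06388199888152721 F [-0.8  0.2 -0.8] T [-0.017  0.021 -0.011] q [ 0.12  0.74  0.09  1.94 -0.13  0.47 -1.29] 0.0
22.925 [ 0.61485824 -0.16938968  0.04043222] yaw -91.34684968482952 w 0.06388199888152721 [-0.75021325  0.21771836 -0.75463802] q [ 0.12372167 -1.29070795]
wrist nut (np.int64(3906), [np.float64(0.6163), np.float64(-0.1688)], np.float64(0.0675)) stud (np.int64(887), [np.float64(0.6157), np.float64(-0.169)], np.float64(0.0782))
   flat ((597.6405639648438, -172.88836669921875), (99.40540313720703, 44.14356994628906), 14.080491065979004) z [0.03540302 0.03645469 0.03872256]
top nut (np.int64(97), [np.float64(0.6006), np.float64(-0.168)], np.float64(0.0675)) stud None
   flat ((589.9677734375, -174.20069885253906), (86.52448272705078, 47.19048309326172), 18.510231018066406) z [0.03424428 0.03682588 0.03932781]
   leg ((546.8140869140625, -186.70053100585938), (7.859226226806641, 43.26441192626953), 14.191036224365234) z [0.08320923 0.08593529 0.08801651]
```

Call:
step_arm:
  deltas:
    - {"hand":-1,"linear":[0,0,0],"turn":0}
    - {"hand":-1,"linear":[0,0,0],"turn":0}
    - {"hand":-1,"linear":[0,0,0],"turn":0}
    - {"hand":-1,"linear":[0,0,0],"turn":0}

```text
time: 23.52
tool_pos: [0.6153, -0.1687, 0.0409]
ee_rot: [-3.141, 0.036, 0.0]
ft_force: [-1.3, 3.2, 5.8]
grip_width: 0.0388
grasp_force: 39.6
```

```bash
cat > r.py <<'E'
from h import *
import glob
def mark(p,d,c,tag):
    W=pts(d,c); hsv=cv2.cvtColor(p,cv2.COLOR_BGR2HSV)
    m=((hsv[...,0]<8)|(hsv[...,0]>172))&(hsv[...,1]>170)&(hsv[...,2]>120)&(d>0)&(np.hypot(W[...,0]-.615,W[...,1]+.169)<.024)&(W[...,2]>.06)
    if m.sum()<5: print(tag,"no mark"); return
    q=W[m].mean(0); print(tag,m.sum(),q,"angle",np.degrees(np.arctan2(q[1]+.169,q[0]-.6153)))
if __name__=="__main__":
    s,y,R=yaw(); print(s["time"],"yaw",y,s["tool_pos"],"F",s["ft_force"],"T",s["wrist_torque"],s["grip_width"])
    for n in ("wrist","scene"):
        c=cal(n); p,d=ctrl.snapshot(n); mark(p,d,c,n); cv2.imwrite(f"pics/r_{n}{int(s['time']*100)}.png",p)
E
python3 r.py
```

```text
23.525 yaw -91.32887454260319 [ 0.61527954 -0.16871605  0.04092187] F [-1.33006158  3.15635786  5.77596228] T [ 0.64597006  0.33844706 -0.02632813] 0.03878779159328469
wrist 188 [ 0.62869189 -0.17446411  0.06828722] angle -22.19626718916743
scene no mark
```

The wrist camera sees the red mark at -22°. Now I feel gently for the stop again.

Call:
step_arm:
  deltas:
    - {"hand":-1,"linear":[0,0,0],"turn":-0.25}
    - {"hand":-1,"linear":[0,0,0],"turn":0}

```text
time: 23.88
tool_pos: [0.6153, -0.1687, 0.0409]
ee_rot: [-3.14, 0.092, 0.0]
ft_force: [-1.7, 3.0, 5.5]
grip_width: 0.0394
grasp_force: 39.6
```

```bash
python3 r.py
```

```text
23.875 yaw -93.35620153070086 [ 0.61526873 -0.16873509  0.0409006 ] F [-1.71630103  3.02268541  5.47883562] T [ 0.59795459  0.33348591 -0.06222064] 0.03937956680035806
wrist 190 [ 0.62847612 -0.17497376  0.06817166] angle -24.38846471787898
scene no mark
```

Call:
step_arm:
  deltas:
    - {"hand":-1,"linear":[0,0,0],"turn":-0.15}
    - {"hand":-1,"linear":[0,0,0],"turn":0}

```text
time: 24.22
tool_pos: [0.6153, -0.1687, 0.0409]
ee_rot: [-3.139, 0.124, 0.001]
ft_force: [-1.0, 3.0, 4.6]
grip_width: 0.0389
grasp_force: 39.6
```

```bash
python3 r.py
```

```text
24.225 yaw -94.53103843219402 [ 0.61525438 -0.16871354  0.04087886] F [-1.04551762  3.0001115   4.64578118] T [0.56812724 0.324993   0.07057265] 0.038895670587659505
wrist 188 [ 0.62832848 -0.17520823  0.06814808] angle -25.47837302900501
scene no mark
```

Call:
step_arm:
  deltas:
    - {"hand":-1,"linear":[0,0,0],"turn":-0.1}
    - {"hand":-1,"linear":[0,0,0],"turn":0}

```text
time: 24.58
tool_pos: [0.6153, -0.1687, 0.0409]
ee_rot: [-3.138, 0.145, 0.0]
ft_force: [-0.9, 3.0, 5.5]
grip_width: 0.0392
grasp_force: 39.6
```

```bash
python3 r.py
```

```text
24.575 yaw -95.28734699933437 [ 0.61527789 -0.16874116  0.04087875] F [-0.884116    2.98042255  5.45681714] T [0.477553   0.3439601  0.39066379] 0.039161415672567285
wrist 188 [ 0.62841088 -0.17529543  0.06824223] angle -25.6488558117263
scene no mark
```

The stop is at tool yaw -94.5°, confirmed. I back off to -4.4°, rising with the thread.

Call:
step_arm:
  deltas:
    - {"hand":-1,"linear":[0,0,0.003],"turn":0.5}
    - {"hand":-1,"linear":[0,0,0.006],"turn":1}
    - {"hand":-1,"linear":[0,0,0.006],"turn":1}
    - {"hand":-1,"linear":[0,0,0.006],"turn":1}
    - {"hand":-1,"linear":[0,0,0.006],"turn":1}
    - {"hand":-1,"linear":[0,0,0.006],"turn":1}
    - {"hand":-1,"linear":[0,0,0.006],"turn":1}
    - {"hand":-1,"linear":[0,0,0.006],"turn":1}
    - {"hand":-1,"linear":[0,0,0.006],"turn":1}
    - {"hand":-1,"linear":[0,0,0.006],"turn":1}
    - {"hand":-1,"linear":[0,0,0.006],"turn":1}
    - {"hand":-1,"linear":[0,0,0.003],"turn":0.5}
    - {"hand":-1,"linear":[0,0,0.002],"turn":0.37}
    - {"hand":-1,"linear":[0,0,0],"turn":0}
    - {"hand":-1,"linear":[0,0,0],"turn":0}

```text
time: 26.55
tool_pos: [0.615, -0.1683, 0.0429]
ee_rot: [-2.303, -2.135, -0.001]
ft_force: [-3.0, 3.5, 5.4]
grip_width: 0.0389
grasp_force: 39.8
```

```bash
python3 r.py; python3 k.py
```

```text
26.55 yaw -4.352274313184479 [ 0.61503502 -0.16832522  0.04286162] F [-2.98515178  3.52785854  5.36315637] T [0.85743265 0.51501381 0.0761221 ] 0.038948002678594336
wrist 189 [ 0.62145657 -0.15550556  0.07030217] angle 65.47607626675874
scene no mark
26.65 [ 0.61504358 -0.16827467  0.04283578] yaw -4.348251636092138 w 0.038726151918138406 [-2.4070725   4.08983568  5.1426156 ] q [ 0.37591379 -0.2868869 ]
wrist nut (np.int64(4109), [np.float64(0.6155), np.float64(-0.1676)], np.float64(0.0693)) stud (np.int64(972), [np.float64(0.6155), np.float64(-0.1686)], np.float64(0.0783))
   flat ((593.1911010742188, -168.977294921875), (105.75944519042969, 35.780242919921875), 14.116544723510742) z [0.03482971 0.03641553 0.03852   ]
   leg ((544.4422607421875, -176.34991455078125), (8.690845489501953, 26.355562210083008), 12.88180160522461) z [0.0821896  0.08517105 0.08625473]
top nut (np.int64(162), [np.float64(0.6166), np.float64(-0.1583)], np.float64(0.0696)) stud (np.int64(20), [np.float64(0.6152), np.float64(-0.1645)], np.float64(0.0784))
   flat ((598.9219970703125, -186.18031311035156), (101.67762756347656, 69.10065460205078), 13.889747619628906) z [0.03441601 0.03694576 0.03911634]
   leg ((546.6679077148438, -186.10882568359375), (7.841266632080078, 43.611000061035156), 14.182799339294434) z [0.08344111 0.0856813  0.08764745]
```

The mark went round 91° by the wrist camera (90.2° by the tool), the nut rose 2 mm and the foot hasn't moved. I'm handing in with the nut still gripped.

```bash
python3 -c "
from workcell import ctrl
print(ctrl.finish_job())"
```

```text
the job is handed in; nothing more can be done
None
```

The foot lies flat on the plate with the stud at the closed end of its slot, the nut was bottomed out and backed off a quarter turn (90° by the tool, 91° by the mark), and I handed the job in at about 27 s with the nut still gripped and the other parts left in the bin.

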